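# Load a watch case into the welder's shuttle and hold it at the weld notch

## Robot

A 7-joint arm with a two-finger parallel gripper is mounted at the origin on the work surface. World frame = base frame: x ahead of the robot, y to its left, z up, the work surface at z = 0. Lengths are in m, angles in rad, forces in N, time in s.
With the tool pointing down it reaches from about 0.425 to 0.875 m from the base axis. Payload 4.7 kg.
Tool frame: the origin (TCP) lies midway between the tips of the shut fingers; the grasp point (between the pads) lies 19 mm behind it; z points along the fingers, y is the line along which they close (so a half turn about z gives the same grasp; the last joint's range is limited). The gripper opens to 87 mm and grips with 3 to 60 N. Pads are 19 mm wide; open, the fingers measure 117 mm over their backs; the gripper's body (75 mm by 190 mm) begins 51 mm behind the grasp point.
Start: joints at [-1.166, 0.321, -0.07, 1.45, 0.023, 1.371, -0.057], TCP at [0.248, 0.601, 0.223] pointing down, gripper open.
Joint ranges: [-2.86, 2.86], [-0.3, 2.09], [-1.38, 1.24], [0.06, 2.45], [-1.56, 4.7], [0.09, 2.05], [-2.69, 2.69]. Speed limits (rad/s): [2.57, 2.57, 3.14, 3.14, 3.14, 3.14, 3.14].

## Interface

Orientations are given as [roll, pitch, yaw] about the fixed x, y, z axes, in that order (R = Rz(yaw) Ry(pitch) Rx(roll)).
In Python, from workcell import bot, cams gives the robot as it stands. The module is installed in compiled form; this text tells all that it offers.
- The arm moves only by the tool servo_tool, never from a script. Its arguments are lists of equal length, an entry for each row: "delta_rot": the turn, a rotation vector about the world's x, y, z scaled (see below), a list of three; "linear": the shift along the world's x, y, z scaled (see below), a list of three; "grip": the closure, from 0 (fully open) to 1 (shut). In form: {"delta_rot": [[rx, ry, rz], ...], "linear": [[tx, ty, tz], ...], "grip": [grip, ...]}. A call has 1 to 5 rows; each row is the pose to reach, as a shift and turn from the pose commanded when the call began, turning the shorter way round; what a row does not reach only later rows make up. The controller multiplies each number of a shift by 0.08 m and each number of a turn by 2 pi rad. A row lasts 1/8 s, in which the tool goes at most 62.5 mm and 10.7 degrees, less where a joint would pass 70% of its speed; a pose out of reach is approached as far as the arm can. A call with a number of a shift or a turn outside -1 to 1 is refused whole. A call with a gripper value outside its range is refused whole. The fingers move at their own pace and stop on an object; "newtons" is the grip in N (left out, the last holds). Time passes only in rows, so rows that repeat a pose let the fingers close. It gives the time, the measured TCP pose, the force, the opening and the grip force at its end, in the units of the state.
- bot.get_state(): the state, without advancing time (a new reading comes with each control period).
- cams.grab_frame(name): name is "scene" or "top" or "wrist"; returns a dict with "color" (384x512x3 uint8, red, green, blue), "fx", "fy", "cx", "cy" (pixels), "R" (3x3) and "t" (3): a world point X has camera coordinates R X + t; the wrist camera has in their place "hand_eye" (4x4, takes a point from camera to tool coordinates, whose origin is the TCP and whose axes are the flange's). Camera axes: x right, y down, z forward; pixel columns grow to the right and rows downward; lengths in m; the calibration is good to about 2 mm. The wrist camera is an equidistant fisheye: a pixel r from the principal point sees the ray r / f radians off the axis. A picture is of the moment at which its call begins: read the wrist's pose just before it. There is no depth.
- bot.sign_off(): hands the job in; it is judged then, once.
The state is a dict: "time_s": time; "q": joint angles; "qvel": joint speeds; "effort": joint torques, N m; "tool_pos": TCP position; "orientation": TCP orientation; "ft_force": force on the tool from outside, world axes, zero at the start; "torque": the same for the moment, N m; "opening": finger opening in m; "grip_force": force on a finger pad.
Only numpy, scipy, OpenCV 4.12 (cv2) and the standard library are available. Lean on these libraries where they do the work, as an engineer would, in place of code of your own. Each camera call takes 0.05 s, during which the arm holds its last target. There are 200 camera calls.

## Task

Lift the pressed steel watch case out of the cavity of the forming die, seat it fully down over the spigot of the nest on the weld shuttle with its lugs pointing along the rail (the key between two lugs), and let go of it. Then take the shuttle by its black knob and slide it towards the weld head until you feel the ball plunger drop into the notch in the shuttle's edge; stop there without running on past the notch, and finish still gripping the knob, holding the shuttle still at the notch with the case seated. Leave the knife and the screwdriver where they are.

Things in the scene. Friction and masses are not known exactly. Their poses are not given: they have to be found in the camera images.
- case_center (a point): Centre, half-way up, of the loose steel watch case: ring 42 mm outside, bore 33, 12 high, four lugs in two pairs, 55 mm over the lugs along its y axis, 20 mm between the lugs of a pair, 28 over them; 40 to 85 g, z up, same after a half turn. Grip it from above across its 42 mm lugless sides (its x axis). Starts in the die.
- die: Fixed lower forming die; origin under its centre on the bench, axes as the case's at the start. Shoe 150x150x15 mm; insert 110 (x) by 90 mm, top 45 mm up. Cavity 8 mm deep (floor 37 mm up), round core 6 mm high in the bore. Finger slot 32 mm wide along x past both sides of the case, floor 31 mm up, open at its ends. Two posts 75 mm high at x +-58, y +58 mm.
- shuttle: Weld shuttle: plate 70 mm wide, 245 long, top 41 mm above the bench, sliding on a level rail along its y axis (+y to the weld head), 150 mm between end stops, rail drag under 3 N. Origin: centre of the nest's seat, 55 mm above the bench, on which the case's underside rests (case centre then 6 mm above it, case y along this y). z up.
- nest_key (a point): Middle of the top of the nest's brass key, 29 mm behind the nest's centre (y -29): 16 mm wide (x), 10 long, 4 high above the seat; it goes between two lugs. The brass spigot for the bore is at the nest's centre: 30 mm diameter, 7 high, coned above 3. Seat: copper anvil 34 mm wide (x), 14 mm above the plate; both sides are free for fingers.
- knob: Round black knob on the shuttle plate, 130 mm from the nest's centre, at the end away from the weld head. Origin at its foot, 41 mm above the bench; z up, y along the rail. Grip part: cylinder 26 mm diameter, 15 to 46 mm above this origin; take it about 31 mm up.
- notch (a point): Middle of the mouth of the notch in the shuttle plate's +x edge, 35 mm above the bench: 10 mm wide along the rail, 65 mm behind the nest's centre. It moves with the shuttle.
- plunger (a point): Fixed point where the spring ball (12 mm diameter, in a steel block beside the rail, top 46 mm up) presses on the plate's +x edge; axes as the shuttle's. At the weld position notch is here. Elsewhere the shuttle slides with under 4 N; within about 4 mm the ball drops in and pulls it to the middle; then over 10 N is needed to push on out.
- knife: Bystander: yellow utility knife, 170 x 24 x 16 mm; origin under its middle.
- driver: Bystander: screwdriver lying on the bench; origin under its middle.
Not all that is in view belongs to the job. There is more than one size of the part that bears case_center; the job needs the larger.

How it is judged:
On the way, in this order (a step that is already met when the one before it is completed fails the run):
1. the case has been lifted clear out of the die (z of case_center in the frame of die above 0.065 m), for 0.1 s.
2. the case sits fully down in the nest, lugs along the rail, let go, with the shuttle not yet at the notch (horizontal distance between case_center and shuttle below 0.003 m and z of case_center in the frame of shuttle between 0.0045 and 0.0075 m and angle between the y axis of case_center and the y axis of shuttle, either way round below 0.16 rad and angle between case_center's own z axis and vertical below 0.06 rad and contact force between the fingers and case below 0.1 N and y of notch in the frame of plunger below -0.01 m), for 0.2 s.
At the end, for the whole second after the job is handed in: Shuttle still, notch within 2 mm of the plunger along the rail, knob gripped (over 2 N); the case, untouched, sits fully down in the nest: within 3 mm of its centre, flat, at seat height within 1.5 mm, lugs along the rail within 9 degrees (y of notch in the frame of plunger between -0.002 and 0.002 m and contact force between the fingers and knob above 2 N and linear speed of shuttle below 0.005 m/s and horizontal distance between case_center and shuttle below 0.003 m and z of case_center in the frame of shuttle between 0.0045 and 0.0075 m and angle between the y axis of case_center and the y axis of shuttle, either way round below 0.16 rad and angle between case_center's own z axis and vertical below 0.06 rad and contact force between the fingers and case below 0.1 N); the arm keeps its last pose, push and grip.
It fails at once if the shuttle is run on past the notch (by more than 10 mm) (y of notch in the frame of plunger above 0.01 m).
It fails at once if the knife or the screwdriver is disturbed (moved by more than 30 mm) (distance of any of knife, driver from where it was at the start of the episode above 0.03 m).
It also fails if it takes over 48 s, if anything falls off the work surface, if the arm or the gripper's body presses on something with over 40 N, if the wrist force passes 120 N, or if a joint passes its speed limit or range.

## Working session

There is one attempt and no reset: what is moved stays moved. The work goes in short steps, Python scripts to look and compute and a tool call to move; the robot and the scene stay as the last step left them, time stands still between calls to the robot, and variables do not carry over. Pictures are saved under pics/ and viewed, at most 10 in all, crops included, and the job is handed in when it is done.

Besides the shell and the picture viewer there is one more tool, called after ">>>" by a JSON object that holds its "name" and its "arguments", one argument or row to a line. servo_tool: Moves the arm, as the interface text tells. Its arguments: {"type":"object","properties":{"delta_rot":{"type":"array"},"linear":{"type":"array"},"grip":{"type":"array"},"newtons":{"type":"number"}},"required":["delta_rot","linear","grip"]}

```bash
mkdir -p pics
cat > h.py <<'E'
import numpy as np, cv2
from workcell import bot, cams
from scipy.spatial.transform import Rotation as Ro
def grab(n,f):
    d=cams.grab_frame(n); cv2.imwrite('pics/'+f,d['color'][:,:,::-1]); np.save('pics/'+f+'.npy',d,allow_pickle=True); return d
def ld(f): return np.load('pics/'+f+'.npy',allow_pickle=True).item()
def plane(d,u,v,z,st=None):
    x,y=(u-d['cx'])/d['fx'],(v-d['cy'])/d['fy']
    if 'R' in d:
        R=np.array(d['R']);o=-R.T@np.array(d['t']);r=R.T@np.array([x,y,1])
    else:
        th=np.hypot(x,y);s=np.sin(th)/max(th,1e-9)
        H=np.array(d['hand_eye']);T=Ro.from_euler('xyz',st['orientation']).as_matrix()
        r=T@H[:3,:3]@np.array([x*s,y*s,np.cos(th)]);o=T@H[:3,3]+np.array(st['tool_pos'])
    return o+r*(z-o[2])/r[2]
def proj(d,X):
    c=np.array(d['R'])@X+np.array(d['t']);return c[0]/c[2]*d['fx']+d['cx'],c[1]/c[2]*d['fy']+d['cy']
E
python3 - <<'E'
from h import *
s=bot.get_state();print(s)
a=grab('top','top0.png');b=grab('scene','sc0.png')
print(a['fx'],a['R'],a['t'])
w=cams.grab_frame('wrist');print(w['hand_eye'],w['fx'])
c=np.vstack([a['color'],b['color']])[:,:,::-1]
cv2.imwrite('pics/top0b.png',cv2.resize(a['color'][:,:,::-1],(800,600),interpolation=cv2.INTER_CUBIC))
cv2.imwrite('pics/sc0b.png',cv2.resize(b['color'][:,:,::-1],(800,600),interpolation=cv2.INTER_CUBIC))
E
```

```text
{'time_s': 0.0, 'q': array([-1.16588378,  0.32181983, -0.07006839,  1.45165379,  0.02260408,
        1.37076203, -0.05694092]), 'qvel': array([ 4.08138744e-04, -5.34582984e-04,  8.90647835e-04, -9.95192438e-05,
        6.84107294e-04,  8.03005871e-04, -6.49704262e-04]), 'effort': array([-2.06433656e-04, -4.91289282e+01, -4.04192526e-01, -3.12523091e+01,
       -6.39458187e-02,  4.37100639e-02,  1.68855240e-04]), 'tool_pos': array([0.24746462, 0.60047522, 0.22147407]), 'orientation': array([-3.13973926e+00,  1.04689400e-04,  2.75075469e+00]), 'ft_force': array([-0.94017477, -0.20892086,  0.23898766]), 'torque': array([ 0.06859941, -0.02886843,  0.01030204]), 'grip_force': 0.0, 'opening': 0.08694549450550072}
484.0242521616025 [[-0.00551119 -0.99979834  0.01931077]
 [-0.9915799   0.00296537 -0.12946239]
 [ 0.12937902 -0.01986166 -0.99139628]] [-0.05597801  0.47878695  0.89622565]
[[ 1.02405068e-03 -9.51636078e-01 -3.07225857e-01  8.37541796e-02]
 [ 9.99999249e-01  1.18143924e-03 -3.26308127e-04 -7.19841312e-04]
 [ 6.73495268e-04 -3.07225292e-01  9.51636573e-01 -1.62770673e-01]
 [ 0.00000000e+00  0.00000000e+00  0.00000000e+00  1.00000000e+00]] 297.3186396354542
```

View pics/top0b.png

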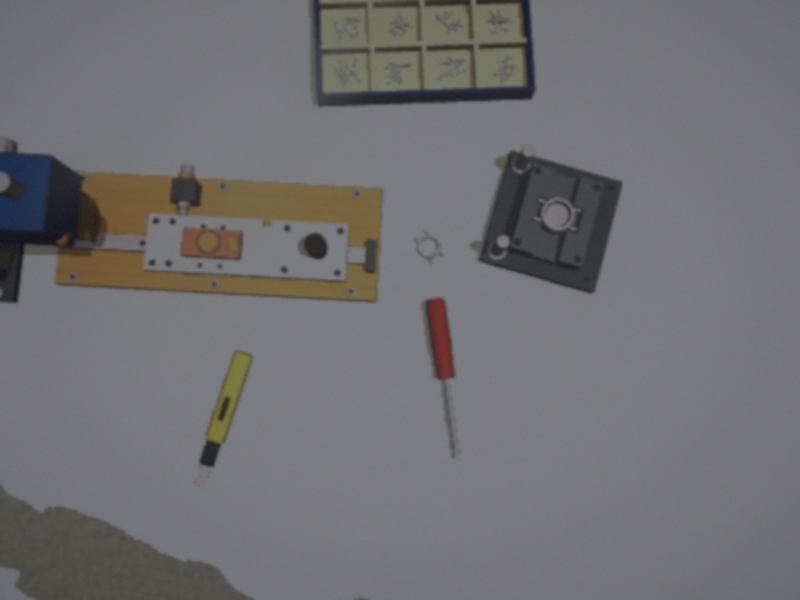

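View pics/sc0b.png

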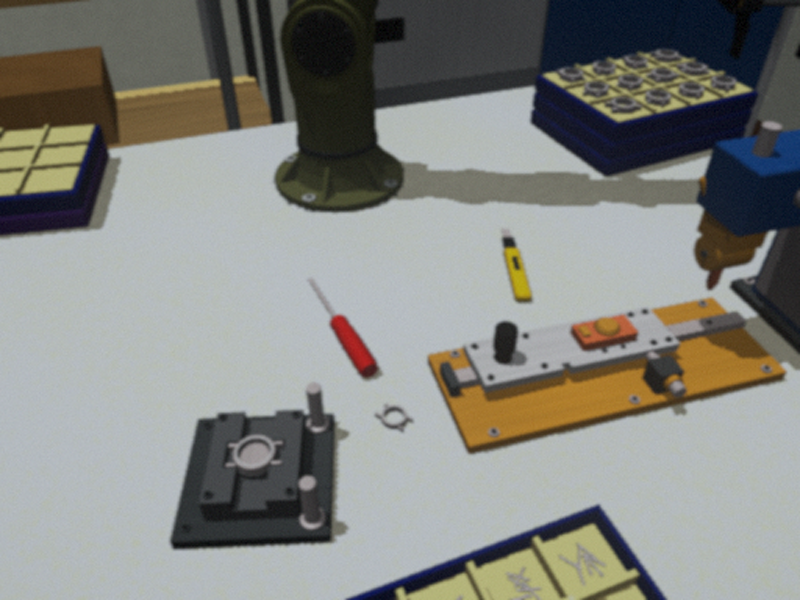

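The loose ring on the bench at about (428,247) is the smaller case. The one in the die at about (557,214) lies in the cavity and looks larger, so it should be the 42 mm one. I'll measure both and confirm in a crop.

Run:
```python
from h import *
d=ld('top0.png');im=d['color'];k=512/800
cv2.imwrite('pics/c1.png',cv2.resize(im[80:200,256:406][:,:,::-1],(750,600),interpolation=cv2.INTER_CUBIC))
hsv=cv2.cvtColor(im,cv2.COLOR_RGB2HSV)
for n,u,v,z in [('case',557,214,.049),('small',428,247,.005),('nest',208,242,.062),('knob',315,244,.087),('key',232,243,.059),('notch',267,222,.041),('plung',184,210,.04),('sh corner lb',347,280,.041),('rb',349,225,.041),('lt',150,215,.041),('lb',145,270,.041),('drv1',437,300,.02),('drv2',457,457,.0),('knife',240,352,.016),('knife2',202,484,.0)]:
    print(n,plane(d,u*k,v*k,z).round(4),hsv[int(v*k),int(u*k)])
# die shoe
g=im.max(2).astype(int)
m=((g<75)).astype(np.uint8);m[:, :290]=0;m[:90]=0;m[195:]=0;m[:,410:]=0
m=cv2.morphologyEx(m,cv2.MORPH_CLOSE,np.ones((9,9)))
c=max(cv2.findContours(m,0,2)[0],key=cv2.contourArea)
b=cv2.boxPoints(cv2.minAreaRect(c));print(cv2.contourArea(c),b)
P=np.array([plane(d,u,v,.012)[:2] for u,v in b]);print(P,P.mean(0),np.linalg.norm(P-np.roll(P,1,0),axis=1))
```

```text
case [ 0.5757 -0.2429  0.049 ] [140   6 118]
small [ 0.5434 -0.0865  0.005 ] [111  14 130]
nest [0.5388 0.1785 0.062 ] [ 19 119 118]
knob [0.5312 0.0488 0.087 ] [ 8 23 45]
key [0.5381 0.1507 0.059 ] [ 19 118 117]
notch [0.5679 0.1125 0.041 ] [ 19 111 115]
plung [0.5833 0.2144 0.04  ] [  0   7 106]
sh corner lb [0.4958 0.0142 0.041 ] [ 20 109 117]
rb [0.564  0.0121 0.041 ] [ 17  59 112]
lt [0.5768 0.2552 0.041 ] [ 13  15 118]
lb [0.5086 0.2587 0.041 ] [ 16  42 104]
drv1 [ 0.4735 -0.0963  0.02  ] [179 136 109]
drv2 [ 0.2804 -0.1202  0.    ] [107  14 124]
knife [0.4103 0.1468 0.016 ] [ 24 102 107]
knife2 [0.2502 0.1925 0.    ] [150   6 118]
5412.0 [[305.37732  166.67924 ]
 [325.60376   95.886795]
 [398.90564  116.830185]
 [378.6792   187.62263 ]]
[[ 0.52468426 -0.14811086]
 [ 0.66922299 -0.19147947]
 [ 0.62584679 -0.33810894]
 [ 0.48256853 -0.2919233 ]] [ 0.57558064 -0.24240564] [0.14985244 0.15090487 0.15291075 0.15053828]
```

View pics/c1.png

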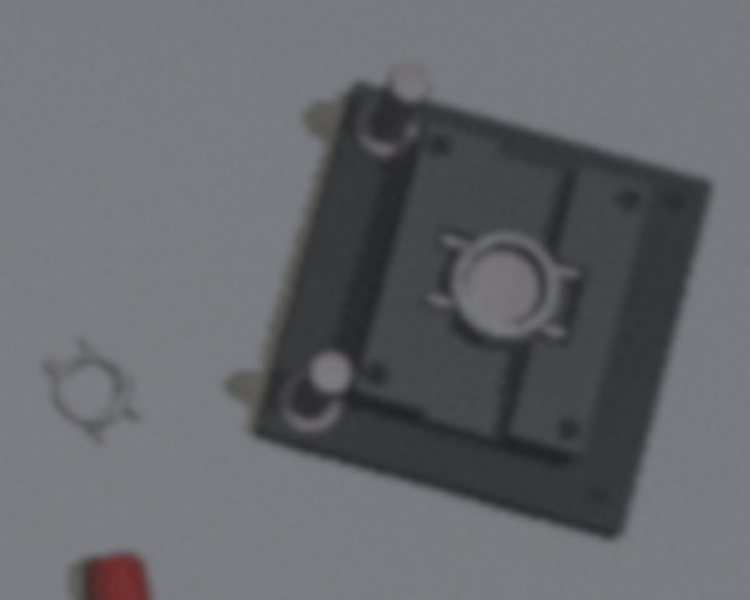

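The die at (557,214) holds the larger case: its ring is about 40 mm across with the lugs along the die's y, and the die shoe measures 150 mm with yaw -0.29. The loose ring at (428,247) is only about 29 mm, so it's the small one. Next I move above the nest for a close wrist view, then on to the die.

>>> {"name": "servo_tool", "arguments": {
  "delta_rot": [
    [0,0,-0.025],
    [0,0,-0.05]
  ],
  "linear": [
    [0.25,-0.5,0],
    [0.5,-1,0]
  ],
  "grip": [0,0]
}}

```text
time_s: 0.4
tool_pos: [0.2877, 0.52, 0.2218]
orientation: [-3.141, 0.0, 2.433]
ft_force: [1.0, -0.2, -0.1]
opening: 0.087
grip_force: 0.0
```

>>> {"name": "servo_tool", "arguments": {
  "delta_rot": [
    [0,0,-0.025],
    [0,0,-0.05]
  ],
  "linear": [
    [0.25,-0.5,0],
    [0.5,-1,0]
  ],
  "grip": [0,0]
}}

```text
time_s: 0.65
tool_pos: [0.3281, 0.4395, 0.2223]
orientation: [-3.141, 0.0, 2.117]
ft_force: [0.5, 0.1, -0.5]
opening: 0.0869
grip_force: 0.0
```

>>> {"name": "servo_tool", "arguments": {
  "delta_rot": [
    [0,0,-0.025],
    [0,0,-0.05]
  ],
  "linear": [
    [0.25,-0.5,0],
    [0.5,-1,0]
  ],
  "grip": [0,0]
}}

```text
time_s: 0.9
tool_pos: [0.368, 0.3594, 0.2224]
orientation: [-3.141, 0.0, 1.803]
ft_force: [1.8, 0.5, -0.1]
opening: 0.0872
grip_force: 0.0
```

>>> {"name": "servo_tool", "arguments": {
  "delta_rot": [
    [0,0,-0.025],
    [0,0,-0.046]
  ],
  "linear": [
    [0.25,-0.5,0],
    [0.5,-1,0]
  ],
  "grip": [0,0]
}}

```text
time_s: 1.15
tool_pos: [0.408, 0.2795, 0.2225]
orientation: [3.142, -0.0, 1.515]
ft_force: [1.1, 0.8, -0.6]
opening: 0.0873
grip_force: 0.0
```

Run:
```python
from h import *
k=.64
def ray(d,u,v):
    a=plane(d,u*k,v*k,0);b=plane(d,u*k,v*k,.5);return a,(b-a)/np.linalg.norm(b-a)
def tri(p,q):
    a,r=ray(ld('top0.png'),*p);b,s=ray(ld('sc0.png'),*q)
    t=np.linalg.lstsq(np.c_[r,-s],b-a,rcond=None)[0];return a+t[0]*r,b+t[1]*s
print(tri((5,183),(768,128)),tri((52,153),(800,240)),tri((82,183),(705,195)))
s=bot.get_state();print(s['time_s'],s['tool_pos'],s['orientation'])
```

```text
(array([0.54606738, 0.30350659, 0.2909524 ]), array([0.54770468, 0.30579241, 0.29260441])) (array([0.60648641, 0.30984006, 0.1902085 ]), array([0.61715111, 0.32421854, 0.20028108])) (array([0.56095208, 0.25745334, 0.2385215 ]), array([0.55461754, 0.24703001, 0.23238089]))
1.15 [0.40801134 0.27954496 0.22247039] [ 3.14156713e+00 -4.20394547e-05  1.51484149e+00]
```

>>> {"name": "servo_tool", "arguments": {
  "delta_rot": [
    [0,0,0],
    [0,0,0]
  ],
  "linear": [
    [0.1,-0.5,0],
    [0.25,-1,0]
  ],
  "grip": [0,0]
}}

```text
time_s: 1.4
tool_pos: [0.4276, 0.1996, 0.2224]
orientation: [-3.141, -0.0, 1.519]
ft_force: [0.3, 0.0, 1.0]
opening: 0.087
grip_force: 0.0
```

>>> {"name": "servo_tool", "arguments": {
  "delta_rot": [
    [0,0,0],
    [0,0,0]
  ],
  "linear": [
    [0.5,-0.25,0],
    [1,-0.26,0]
  ],
  "grip": [0,0]
}}

```text
time_s: 1.65
tool_pos: [0.5088, 0.1779, 0.2231]
orientation: [3.141, -0.001, 1.516]
ft_force: [-0.3, 0.1, 0.3]
opening: 0.087
grip_force: 0.0
```

>>> {"name": "servo_tool", "arguments": {
  "delta_rot": [
    [0,0,0],
    [0,0,0],
    [0,0,0]
  ],
  "linear": [
    [0.4,0,-0.5],
    [0.4,0,-0.5],
    [0.4,0,-0.5]
  ],
  "grip": [0,0,0]
}}

```text
time_s: 2.02
tool_pos: [0.5392, 0.1803, 0.1826]
orientation: [-3.141, 0.0, 1.519]
ft_force: [0.6, 0.5, 0.6]
opening: 0.0867
grip_force: 0.0
```

Run:
```python
from h import *
s=bot.get_state();np.save('pics/s1.npy',s,allow_pickle=True)
d=grab('wrist','w1.png');print(s['time_s'],s['tool_pos'],s['orientation'],s['ft_force'])
cv2.imwrite('pics/w1b.png',cv2.resize(d['color'][:,:,::-1],(800,600),interpolation=cv2.INTER_CUBIC))
```

```text
2.025 [0.53919284 0.18027374 0.18258105] [-3.14086205e+00  3.62236821e-04  1.51944050e+00] [0.61520717 0.46587885 0.55647517]
```

View pics/w1b.png

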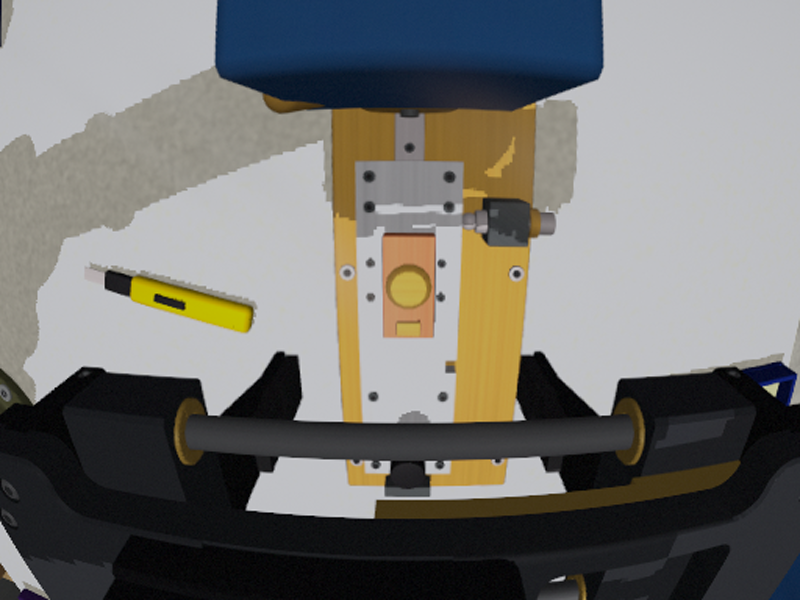

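The wrist view shows the nest spigot at (408,287), the key at (408,328), the notch at (450,367), the plunger ball at (463,220), and the blue weld head's lower front edge at row 108. Now measuring these.

Run:
```python
from h import *
d=ld('w1.png');s=np.load('pics/s1.npy',allow_pickle=True).item();im=d['color'];k=.64
hsv=cv2.cvtColor(im,cv2.COLOR_RGB2HSV)
for u,v in[(408,287),(408,328),(395,250),(445,300),(450,367)]: print(hsv[int(v*k),int(u*k)])
def blob(m,z,name):
    n,l,st,c=cv2.connectedComponentsWithStats(m.astype(np.uint8))
    for i in range(1,n):
        if st[i,4]>60: print(name,st[i],c[i],plane(d,*c[i],z,s).round(4))
win=np.zeros(im.shape[:2],bool);win[145:220,240:282]=1
h=hsv[...,0];sat=hsv[...,1]
blob(win&(h>=17)&(sat>100),.060,'brass')
m=(win&(sat>80)).astype(np.uint8)
c=max(cv2.findContours(m,0,2)[0],key=cv2.contourArea)
b=cv2.boxPoints(cv2.minAreaRect(c));P=np.array([plane(d,u,v,.055,s)[:2] for u,v in b]);print(P,P.mean(0))
for n,u,v,z in[('notch',446,367,.041),('ball',463,220,.035),('blk',507,222,.046)]: print(n,plane(d,u*k,v*k,z,s))
```

```text
[ 24 151 194]
[ 23 145 194]
[ 14 128 194]
[114   7 176]
[11 33 86]
brass [247 170  29  27 633] [261.09636651 183.09794629] [0.5397 0.1801 0.06  ]
brass [254 206  15  10 139] [261.1294964  210.14388489] [0.5382 0.1511 0.06  ]
[[0.5254647  0.2146174 ]
 [0.55805176 0.21297863]
 [0.55564194 0.14269426]
 [0.5207935  0.14444132]] [0.53998797 0.1786829 ]
notch [0.56395568 0.11175334 0.041     ]
ball [0.57868405 0.21745609 0.035     ]
blk [0.60673326 0.21684403 0.046     ]
```

>>> {"name": "servo_tool", "arguments": {
  "delta_rot": [
    [0,0,-0.01],
    [0,0,-0.02]
  ],
  "linear": [
    [0.04,-0.44,0],
    [0.076,-0.88,0]
  ],
  "grip": [0,0]
}}

```text
time_s: 2.33
tool_pos: [0.5459, 0.1079, 0.1839]
orientation: [3.14, -0.001, 1.391]
ft_force: [0.4, -0.6, -0.2]
opening: 0.0871
grip_force: 0.0
```

>>> {"name": "servo_tool", "arguments": {
  "delta_rot": [
    [0,0,-0.01],
    [0,0,-0.018]
  ],
  "linear": [
    [0.04,-0.44,0],
    [0.076,-0.88,0]
  ],
  "grip": [0,0]
}}

```text
time_s: 2.58
tool_pos: [0.5519, 0.0362, 0.1831]
orientation: [3.141, -0.001, 1.276]
ft_force: [-0.6, -0.8, -0.5]
opening: 0.0867
grip_force: 0.0
```

>>> {"name": "servo_tool", "arguments": {
  "delta_rot": [
    [0,0,0],
    [0,0,0]
  ],
  "linear": [
    [0.04,-0.44,0],
    [0.076,-0.88,0]
  ],
  "grip": [0,0]
}}

```text
time_s: 2.82
tool_pos: [0.5578, -0.0339, 0.1827]
orientation: [3.141, -0.0, 1.278]
ft_force: [0.2, -0.3, 0.4]
opening: 0.0872
grip_force: 0.0
```

>>> {"name": "servo_tool", "arguments": {
  "delta_rot": [
    [0,0,0],
    [0,0,0]
  ],
  "linear": [
    [0.04,-0.44,0],
    [0.076,-0.88,0]
  ],
  "grip": [0,0]
}}

```text
time_s: 3.08
tool_pos: [0.5637, -0.1043, 0.1827]
orientation: [3.141, -0.0, 1.278]
ft_force: [-0.1, -0.2, -0.2]
opening: 0.0872
grip_force: 0.0
```

>>> {"name": "servo_tool", "arguments": {
  "delta_rot": [
    [0,0,0],
    [0,0,0]
  ],
  "linear": [
    [0.04,-0.44,0],
    [0.076,-0.88,0]
  ],
  "grip": [0,0]
}}

```text
time_s: 3.32
tool_pos: [0.5695, -0.1747, 0.1827]
orientation: [3.141, 0.0, 1.278]
ft_force: [-0.7, -0.2, 0.1]
opening: 0.0872
grip_force: 0.0
```

>>> {"name": "servo_tool", "arguments": {
  "delta_rot": [
    [0,0,0],
    [0,0,0],
    [0,0,0]
  ],
  "linear": [
    [0.04,-0.44,-0.1],
    [0.076,-0.88,-0.14],
    [0.076,-0.88,-0.14]
  ],
  "grip": [0,0,0]
}}

```text
time_s: 3.7
tool_pos: [0.5741, -0.2479, 0.1712]
orientation: [-3.141, 0.003, 1.272]
ft_force: [-0.0, -0.5, -0.1]
opening: 0.0873
grip_force: 0.0
```

Run:
```python
from h import *
s=bot.get_state();np.save('pics/s2.npy',s,allow_pickle=True)
d=grab('wrist','w2.png');print(s['time_s'],s['tool_pos'],s['orientation'],s['ft_force'])
cv2.imwrite('pics/w2b.png',cv2.resize(d['color'][110:260,160:360][:,:,::-1],(800,600),interpolation=cv2.INTER_CUBIC))
```

```text
3.7 [ 0.57405556 -0.24791349  0.1711945 ] [-3.14133832e+00  2.92434241e-03  1.27244357e+00] [-0.04745663 -0.52548269 -0.08525257]
```

View pics/w2b.png

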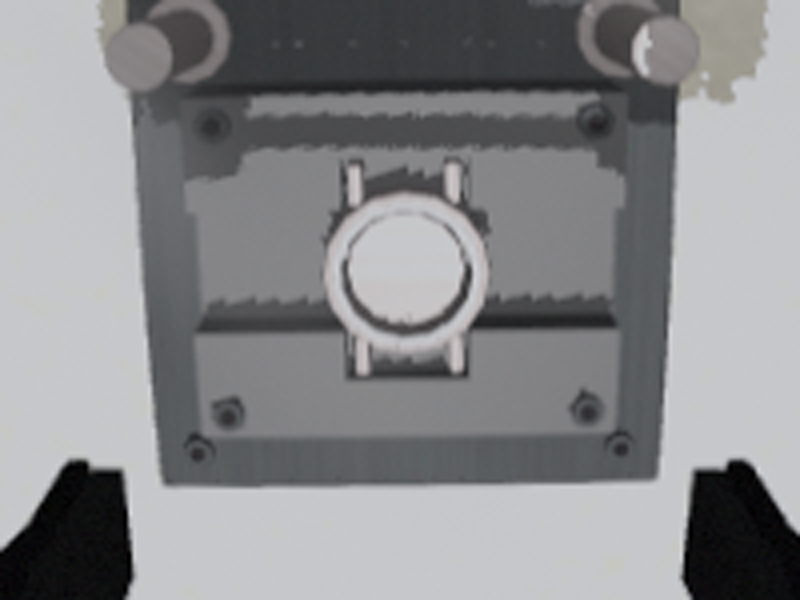

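The crop shows the 42 mm case in the die: ring centred at crop (407,273), lug ends at (354,162), (453,165), (363,375) and (457,372), finger slots clear.

Run:
```python
from h import *
d=ld('w2.png');s=np.load('pics/s2.npy',allow_pickle=True).item();im=d['color']
f=lambda x,y:(160+x/4,110+y/4)
g=cv2.cvtColor(im,cv2.COLOR_RGB2GRAY)
m=np.zeros_like(g);m[148:206,236:288]=g[148:206,236:288]>150
c=max(cv2.findContours(m,0,2)[0],key=cv2.contourArea)
P=np.array([plane(d,u,v,.049,s)[:2] for u,v in c[:,0]]);
(cx,cy),r=cv2.minEnclosingCircle(P.astype(np.float32)*1000);print('over lugs',cx,cy,2*r)
m2=cv2.morphologyEx(cv2.drawContours(np.zeros_like(m),[c],-1,1,-1),cv2.MORPH_OPEN,cv2.getStructuringElement(2,(17,17)))
c2=max(cv2.findContours(m2,0,2)[0],key=cv2.contourArea)
P=np.array([plane(d,u,v,.049,s)[:2] for u,v in c2[:,0]])*1000
print('ring',cv2.fitEllipse(P.astype(np.float32)))
for q in [(407,192),(407,355),(325,273),(489,273),(407,273.5)]: print(plane(d,*f(*q),.049,s).round(4))
L=[plane(d,*f(*q),.048,s)[:2] for q in [(354,162),(453,165),(363,375),(457,372)]]
a=(L[0]+L[1]-L[2]-L[3])/2;print('lug yaw',-np.arctan2(a[0],a[1]),np.linalg.norm(a),sum(L)/4)
for q in [(140,57),(665,50)]: print('post',plane(d,*f(*q),.075,s))
T=[plane(d,*f(*q),.045,s)[:2] for q in [(185,95),(625,92),(618,435),(197,435)]];print(T)
```

```text
over lugs 575.429443359375 -247.6117401123047 48.887306213378906
ring ((576.3599243164062, -243.54103088378906), (39.68818664550781, 40.1998405456543), 163.48086547851562)
[ 0.5829 -0.2239  0.049 ]
[ 0.5706 -0.2642  0.049 ]
[ 0.5574 -0.2376  0.049 ]
[ 0.5964 -0.2495  0.049 ]
[ 0.5769 -0.2437  0.049 ]
lug yaw -0.26749743431317685 0.05450898579993783 [ 0.57695308 -0.24334882]
post [ 0.53739891 -0.17187224  0.075     ]
post [ 0.64823503 -0.2042626   0.075     ]
[array([ 0.53780662, -0.18496811]), array([ 0.6414006 , -0.21594492]), array([ 0.61740449, -0.30391564]), array([ 0.50990021, -0.27096083])]
```

>>> {"name": "servo_tool", "arguments": {
  "delta_rot": [
    [0,0,0.001],
    [0,0,0.001],
    [0,0,0.001],
    [0,0,0.001]
  ],
  "linear": [
    [0.03,0.05,-0.5],
    [0.03,0.05,-1],
    [0.03,0.05,-1],
    [0.03,0.05,-1]
  ],
  "grip": [0,0,0,0]
}}

```text
time_s: 4.25
tool_pos: [0.5794, -0.2383, 0.093]
orientation: [3.14, -0.0, 1.287]
ft_force: [-0.2, -0.2, 0.9]
opening: 0.0868
grip_force: 0.0
```

>>> {"name": "servo_tool", "arguments": {
  "delta_rot": [
    [0,0,0],
    [0,0,0],
    [0,0,0],
    [0,0,0]
  ],
  "linear": [
    [-0.033,-0.066,0],
    [-0.033,-0.066,-0.3],
    [-0.033,-0.066,-0.5],
    [-0.033,-0.066,-0.5]
  ],
  "grip": [0,0,0,0]
}}

```text
time_s: 4.75
tool_pos: [0.5751, -0.2433, 0.0506]
orientation: [-3.14, 0.0, 1.287]
ft_force: [0.9, 0.8, -0.1]
opening: 0.087
grip_force: 0.0
```

>>> {"name": "servo_tool", "arguments": {
  "delta_rot": [
    [0,0,0],
    [0,0,0],
    [0,0,0]
  ],
  "linear": [
    [0.02,0,-0.1],
    [0.02,0,-0.18],
    [0.02,0,-0.18]
  ],
  "grip": [0,0,0]
}}

```text
time_s: 5.12
tool_pos: [0.5772, -0.2433, 0.0365]
orientation: [-3.141, 0.0, 1.287]
ft_force: [0.5, 0.3, 0.5]
opening: 0.0869
grip_force: 0.0
```

>>> {"name": "servo_tool", "arguments": {
  "delta_rot": [
    [0,0,0],
    [0,0,0],
    [0,0,0],
    [0,0,0],
    [0,0,0]
  ],
  "linear": [
    [0,0,0],
    [0,0,0],
    [0,0,0],
    [0,0,0],
    [0,0,0]
  ],
  "grip": [0.35,0.48,0.6,0.6,0.6],
  "newtons": 20
}}

```text
time_s: 5.75
tool_pos: [0.5775, -0.2434, 0.037]
orientation: [3.141, -0.0, 1.287]
ft_force: [-1.0, 0.8, 1.0]
opening: 0.045
grip_force: 0.0
```

>>> {"name": "servo_tool", "arguments": {
  "delta_rot": [
    [0,0,0],
    [0,0,0],
    [0,0,0]
  ],
  "linear": [
    [0,0,0],
    [0,0,0],
    [0,0,0]
  ],
  "grip": [0.7,0.7,0.7]
}}

```text
time_s: 6.12
tool_pos: [0.5768, -0.2432, 0.0369]
orientation: [-3.14, -0.0, 1.287]
ft_force: [-3.1, 1.4, 3.0]
opening: 0.0406
grip_force: 20.0
```

>>> {"name": "servo_tool", "arguments": {
  "delta_rot": [
    [0,0,0],
    [0,0,0],
    [0,0,0]
  ],
  "linear": [
    [0,0,0.15],
    [0,0,0.3],
    [0,0,0.3]
  ],
  "grip": [0.7,0.7,0.7]
}}

```text
time_s: 6.5
tool_pos: [0.579, -0.2442, 0.0629]
orientation: [3.138, 0.0, 1.287]
ft_force: [0.3, 0.3, -0.2]
opening: 0.0406
grip_force: 20.0
```

>>> {"name": "servo_tool", "arguments": {
  "delta_rot": [
    [0,0,0],
    [0,0,0],
    [0,0,0],
    [0,0,0]
  ],
  "linear": [
    [0,0,0.4],
    [0,0,0.8],
    [0,0,1],
    [0,0,1]
  ],
  "grip": [0.7,0.7,0.7,0.7]
}}

```text
time_s: 7.0
tool_pos: [0.5782, -0.2437, 0.1419]
orientation: [3.139, -0.0, 1.287]
ft_force: [0.1, -0.2, -1.4]
opening: 0.0403
grip_force: 20.0
```

Run:
```python
from h import *
s=bot.get_state();np.save('pics/s3.npy',s,allow_pickle=True)
d=grab('wrist','w3.png');print(s['time_s'],s['tool_pos'],s['orientation'],s['ft_force'])
p=proj
cv2.imwrite('pics/w3b.png',cv2.resize(d['color'][190:340,160:360][:,:,::-1],(800,600),interpolation=cv2.INTER_CUBIC))
```

```text
7.0 [ 0.57817869 -0.24373792  0.1418659 ] [ 3.13925802e+00 -1.49252915e-04  1.28694781e+00] [ 0.08398293 -0.17306121 -1.4176713 ]
```

View pics/w3b.png

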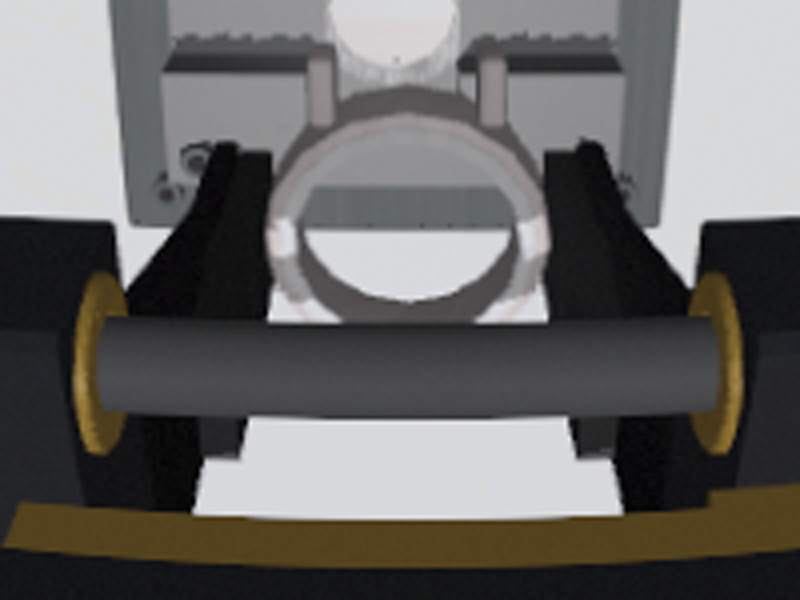

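The case is held flat and lifted. Ring left and right edges are at crop (268,230) and (550,230), front rim at (408,117), lug tips at (321,47) and (491,45).

Run:
```python
from h import *
d=ld('w3.png');s=np.load('pics/s3.npy',allow_pickle=True).item()
T=Ro.from_euler('xyz',s['orientation']).as_matrix();o=s['tool_pos']
for z in (.012,.008,.000):
  print(z)
  for q in [(268,225),(550,225),(408,117),(408,88),(321,47),(491,45),(408,302)]:
    print(q,(T.T@(plane(d,160+q[0]/4,190+q[1]/4,o[2]+z,s)-o)*1000).round(1))
```

```text
0.012
(268, 225) [  1.9 -18.7 -12. ]
(550, 225) [  1.9  22.  -11.9]
(408, 117) [ 19.    1.5 -12. ]
(408, 88) [ 23.3   1.5 -12. ]
(321, 47) [ 29.3 -10.3 -12. ]
(491, 45) [ 29.6  12.7 -12. ]
(408, 302) [-11.1   1.5 -12. ]
0.008
(268, 225) [ -0.3 -19.2  -8. ]
(550, 225) [-0.3 22.5 -7.9]
(408, 117) [17.3  1.5 -8. ]
(408, 88) [21.7  1.5 -8. ]
(321, 47) [ 27.8 -10.6  -8. ]
(491, 45) [28.1 13.  -8. ]
(408, 302) [-13.6   1.5  -8. ]
0.0
(268, 225) [ -4.7 -20.3  -0. ]
(550, 225) [-4.7 23.7  0.1]
(408, 117) [13.8  1.5  0. ]
(408, 88) [18.5  1.5  0. ]
(321, 47) [ 24.9 -11.2  -0. ]
(491, 45) [25.2 13.6  0. ]
(408, 302) [-18.7   1.6   0. ]
```

>>> {"name": "servo_tool", "arguments": {
  "delta_rot": [
    [0,0,0.006],
    [0,0,0.012]
  ],
  "linear": [
    [-0.04,0.4,0],
    [-0.083,0.88,0]
  ],
  "grip": [0.7,0.7]
}}

```text
time_s: 7.3
tool_pos: [0.5695, -0.1729, 0.139]
orientation: [-3.139, 0.001, 1.361]
ft_force: [0.6, 0.3, -0.7]
opening: 0.0404
grip_force: 20.0
```

>>> {"name": "servo_tool", "arguments": {
  "delta_rot": [
    [0,0,0.006],
    [0,0,0.012]
  ],
  "linear": [
    [-0.04,0.44,0],
    [-0.083,0.88,0]
  ],
  "grip": [0.7,0.7]
}}

```text
time_s: 7.55
tool_pos: [0.563, -0.1012, 0.1391]
orientation: [-3.139, 0.0, 1.439]
ft_force: [1.6, 0.6, -0.5]
opening: 0.0407
grip_force: 20.0
```

>>> {"name": "servo_tool", "arguments": {
  "delta_rot": [
    [0,0,0.006],
    [0,0,0.013]
  ],
  "linear": [
    [-0.04,0.44,0],
    [-0.083,0.88,0]
  ],
  "grip": [0.7,0.7]
}}

```text
time_s: 7.8
tool_pos: [0.5563, -0.0309, 0.1392]
orientation: [-3.139, 0.0, 1.521]
ft_force: [0.2, 0.0, -0.4]
opening: 0.0409
grip_force: 20.0
```

>>> {"name": "servo_tool", "arguments": {
  "delta_rot": [
    [0,0,0],
    [0,0,0]
  ],
  "linear": [
    [-0.04,0.44,0],
    [-0.083,0.88,0]
  ],
  "grip": [0.7,0.7]
}}

```text
time_s: 8.05
tool_pos: [0.5496, 0.0393, 0.1392]
orientation: [-3.139, 0.001, 1.52]
ft_force: [0.6, 0.2, -1.1]
opening: 0.0404
grip_force: 20.0
```

>>> {"name": "servo_tool", "arguments": {
  "delta_rot": [
    [0,0,0],
    [0,0,0]
  ],
  "linear": [
    [-0.04,0.44,0],
    [-0.083,0.88,0]
  ],
  "grip": [0.7,0.7]
}}

```text
time_s: 8.3
tool_pos: [0.543, 0.1096, 0.1392]
orientation: [-3.139, 0.001, 1.52]
ft_force: [-0.2, -1.1, -0.7]
opening: 0.0406
grip_force: 20.0
```

>>> {"name": "servo_tool", "arguments": {
  "delta_rot": [
    [0,0,0],
    [0,0,0],
    [0,0,0],
    [0,0,0]
  ],
  "linear": [
    [-0.04,0.4,0],
    [-0.08,0.7,0],
    [-0.083,0.88,0],
    [-0.083,0.88,0]
  ],
  "grip": [0.7,0.7,0.7,0.7]
}}

```text
time_s: 8.8
tool_pos: [0.537, 0.1796, 0.1399]
orientation: [-3.14, 0.001, 1.521]
ft_force: [0.4, -0.5, -0.4]
opening: 0.0407
grip_force: 20.0
```

>>> {"name": "servo_tool", "arguments": {
  "delta_rot": [
    [0,0,0],
    [0,0,0],
    [0,0,0],
    [0,0,0],
    [0,0,0]
  ],
  "linear": [
    [0.016,0.006,-0.25],
    [0.016,0.006,-0.5],
    [0.016,0.006,-0.75],
    [0.016,0.006,-0.87],
    [0.016,0.006,-0.87]
  ],
  "grip": [0.7,0.7,0.7,0.7,0.7]
}}

```text
time_s: 9.43
tool_pos: [0.5387, 0.1782, 0.0708]
orientation: [-3.141, 0.001, 1.518]
ft_force: [0.7, -0.2, 0.1]
opening: 0.0409
grip_force: 20.0
```

Run:
```python
from h import *
s=bot.get_state();np.save('pics/s4.npy',s,allow_pickle=True)
d=grab('wrist','w4.png');print(s['time_s'],s['tool_pos'],s['orientation'],s['ft_force'])
cv2.imwrite('pics/w4b.png',cv2.resize(d['color'][175:325,160:360][:,:,::-1],(800,600),interpolation=cv2.INTER_CUBIC))
```

```text
9.425 [0.53865076 0.17822827 0.07078867] [-3.14051586e+00  1.17461348e-03  1.51800596e+00] [ 0.68045598 -0.17279745  0.09039484]
```

View pics/w4b.png

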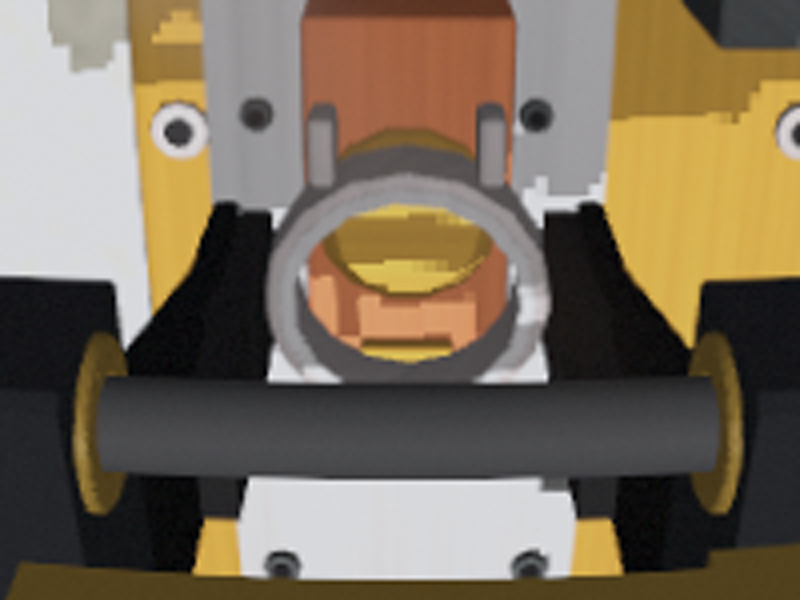

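The spigot shows at crop x 333-495 and the case at 268-550, so they are centred laterally (about 411 against 409). I'll compare along the rail next.

Run:
```python
from h import *
d=ld('w4.png');s=np.load('pics/s4.npy',allow_pickle=True).item();o=s['tool_pos']
T=Ro.from_euler('xyz',s['orientation']).as_matrix()
for n,q,z,off in [('spig base+',(408,128),.055,15),('case front bottom',(408,146),o[2],21),('case front top',(408,175),o[2]+.012,21),('bore back bottom',(408,361),o[2],-16.5),('lugL',(322,104),o[2],27.5),('lugR',(491,104),o[2],27.5),('anvil edge L',(303,17),.055,0),('anvil R',(516,14),.055,0),('key front top',(408,340),.059,-24),('ringL',(268,285),o[2]+.011,0),('ringR',(550,285),o[2]+.011,0)]:
    p=T.T@(plane(d,160+q[0]/4,175+q[1]/4,z,s)-o)*1000
    print(n,p.round(1),'-> centre x',round(p[0]-off,1))
```

```text
spig base+ [15.3  1.3 15.8] -> centre x 0.3
case front bottom [18.6  1.2 -0. ] -> centre x -2.4
case front top [ 19.1   1.2 -12. ] -> centre x -1.9
bore back bottom [-18.7   1.3   0. ] -> centre x -2.2
lugL [ 25.1 -11.3  -0. ] -> centre x -2.4
lugR [25.2 13.3 -0. ] -> centre x -2.3
anvil edge L [ 33.9 -15.2  15.8] -> centre x 33.9
anvil R [34.4 18.1 15.7] -> centre x 34.4
key front top [-21.9   1.3  11.8] -> centre x 2.1
ringL [  1.1 -19.1 -11. ] -> centre x 1.1
ringR [  1.1  21.9 -11. ] -> centre x 1.1
```

>>> {"name": "servo_tool", "arguments": {
  "delta_rot": [
    [0,0,0],
    [0,0,0],
    [0,0,0],
    [0,0,0],
    [0,0,0]
  ],
  "linear": [
    [0,0.029,0],
    [0,0.029,0],
    [0,0.029,-0.05],
    [0,0.029,-0.1],
    [0,0.029,-0.1]
  ],
  "grip": [0.7,0.7,0.7,0.7,0.7]
}}

```text
time_s: 10.1
tool_pos: [0.5384, 0.1816, 0.0628]
orientation: [-3.141, 0.001, 1.519]
ft_force: [0.0, -0.2, -1.0]
opening: 0.0407
grip_force: 20.0
```

>>> {"name": "servo_tool", "arguments": {
  "delta_rot": [
    [0,0,0],
    [0,0,0],
    [0,0,0],
    [0,0,0]
  ],
  "linear": [
    [0,-0.012,-0.02],
    [0,-0.012,-0.04],
    [0,-0.012,-0.06],
    [0,-0.012,-0.06]
  ],
  "grip": [0.7,0.7,0.7,0.7]
}}

```text
time_s: 10.6
tool_pos: [0.5388, 0.1807, 0.0584]
orientation: [-3.141, 0.0, 1.519]
ft_force: [0.3, 0.2, -1.1]
opening: 0.0409
grip_force: 20.0
```

No contact force at 58.4 mm, already below the spigot's top. Continuing down.

>>> {"name": "servo_tool", "arguments": {
  "delta_rot": [
    [0,0,0],
    [0,0,0],
    [0,0,0],
    [0,0,0]
  ],
  "linear": [
    [0,0,-0.02],
    [0,0,-0.035],
    [0,0,-0.045],
    [0,0,-0.045]
  ],
  "grip": [0.7,0.7,0.7,0.7]
}}

```text
time_s: 11.1
tool_pos: [0.5389, 0.1808, 0.055]
orientation: [3.141, 0.0, 1.519]
ft_force: [-0.4, -0.2, -1.5]
opening: 0.0407
grip_force: 20.0
```

>>> {"name": "servo_tool", "arguments": {
  "delta_rot": [
    [0,0,0],
    [0,0,0],
    [0,0,0]
  ],
  "linear": [
    [0,0,-0.015],
    [0,0,-0.02],
    [0,0,-0.02]
  ],
  "grip": [0.7,0.7,0.7]
}}

```text
time_s: 11.48
tool_pos: [0.539, 0.1808, 0.0549]
orientation: [-3.141, -0.001, 1.519]
ft_force: [-4.2, -0.7, 8.8]
opening: 0.0407
grip_force: 20.0
```

>>> {"name": "servo_tool", "arguments": {
  "delta_rot": [
    [0,0,0],
    [0,0,0],
    [0,0,0],
    [0,0,0],
    [0,0,0]
  ],
  "linear": [
    [0,0,0.01],
    [0,0,0.02],
    [0,0,0.02],
    [0,0,0.02],
    [0,0,0.02]
  ],
  "grip": [0.4,0.2,0.1,0.1,0.1]
}}

```text
time_s: 12.1
tool_pos: [0.5389, 0.1807, 0.0548]
orientation: [-3.142, 0.0, 1.519]
ft_force: [-0.4, -0.8, -0.3]
opening: 0.0767
grip_force: 0.0
```

>>> {"name": "servo_tool", "arguments": {
  "delta_rot": [
    [0,0,0],
    [0,0,0],
    [0,0,0],
    [0,0,0],
    [0,0,0]
  ],
  "linear": [
    [0,0,0.2],
    [0,0,0.5],
    [0,0,0.8],
    [0,0,1],
    [0,0,1]
  ],
  "grip": [0.1,0.1,0.1,0.1,0.1]
}}

```text
time_s: 12.72
tool_pos: [0.54, 0.1812, 0.1367]
orientation: [3.139, -0.002, 1.519]
ft_force: [-0.6, -0.1, -0.5]
opening: 0.0782
grip_force: 0.0
```

Run:
```python
from h import *
s=bot.get_state();np.save('pics/s5.npy',s,allow_pickle=True)
d=grab('wrist','w5.png');print(s['time_s'],s['tool_pos'],s['orientation'],s['ft_force'],s['q'])
cv2.imwrite('pics/w5b.png',cv2.resize(d['color'][110:335,110:410][:,:,::-1],(800,600),interpolation=cv2.INTER_CUBIC))
```

```text
12.725 [0.53995793 0.18116289 0.13674663] [ 3.13872796e+00 -1.67862717e-03  1.51933694e+00] [-0.61167248 -0.12476618 -0.53745261] [-0.74260355  0.21363877  0.42259505  1.78204887 -0.0954223   1.1625713
 -0.34231582]
```

View pics/w5b.png

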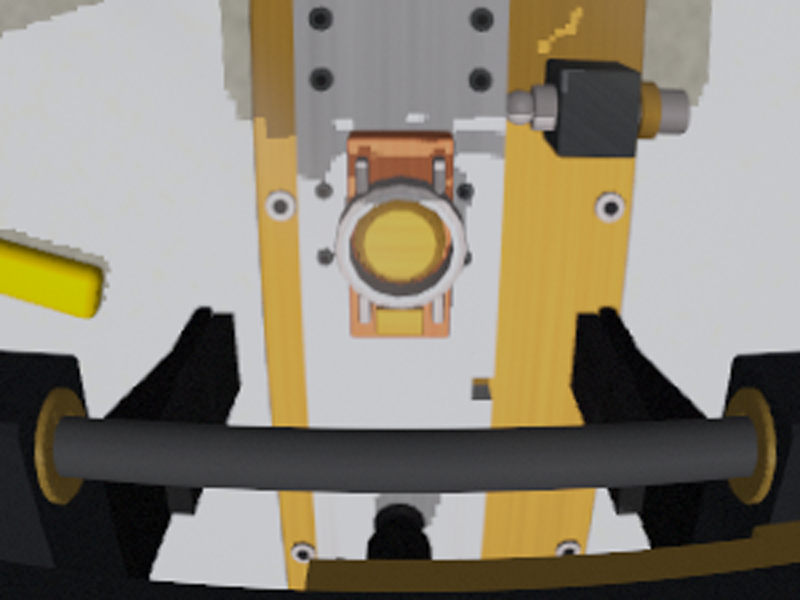

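The case sits flat around the spigot at crop (402,243), with the key at (400,320) between the lower lugs. The knob is at (400,530), 130 mm behind. Going for the knob.

>>> {"name": "servo_tool", "arguments": {
  "delta_rot": [
    [0,0,0],
    [0,0,0]
  ],
  "linear": [
    [-0.05,-0.5,0],
    [-0.1,-1,0]
  ],
  "grip": [0.1,0.1]
}}

```text
time_s: 13.02
tool_pos: [0.5299, 0.1, 0.1337]
orientation: [-3.14, 0.001, 1.521]
ft_force: [-0.3, -0.7, 0.2]
opening: 0.0783
grip_force: 0.0
```

>>> {"name": "servo_tool", "arguments": {
  "delta_rot": [
    [0,0,0],
    [0,0,0],
    [0,0,0],
    [0,0,0]
  ],
  "linear": [
    [0,-0.4,0],
    [0,-0.63,0],
    [0,-0.63,-0.2],
    [0,-0.63,-0.2]
  ],
  "grip": [0.1,0.1,0.1,0.1]
}}

```text
time_s: 13.52
tool_pos: [0.5293, 0.0519, 0.1167]
orientation: [-3.138, 0.001, 1.521]
ft_force: [-0.3, -0.7, -0.4]
opening: 0.0781
grip_force: 0.0
```

>>> {"name": "servo_tool", "arguments": {
  "delta_rot": [
    [0,0,0],
    [0,0,0],
    [0,0,0],
    [0,0,0],
    [0,0,0]
  ],
  "linear": [
    [0.03,-0.01,0],
    [0.03,-0.01,-0.3],
    [0.03,-0.01,-0.55],
    [0.03,-0.01,-0.78],
    [0.03,-0.01,-0.78]
  ],
  "grip": [0.1,0.1,0.1,0.1,0.1]
}}

```text
time_s: 14.15
tool_pos: [0.5323, 0.0498, 0.0552]
orientation: [-3.139, 0.001, 1.52]
ft_force: [-0.1, -0.0, -0.0]
opening: 0.0781
grip_force: 0.0
```

>>> {"name": "servo_tool", "arguments": {
  "delta_rot": [
    [0,0,0],
    [0,0,0],
    [0,0,0],
    [0,0,0],
    [0,0,0]
  ],
  "linear": [
    [0,0,0],
    [0,0,0],
    [0,0,0],
    [0,0,0],
    [0,0,0]
  ],
  "grip": [0.5,0.65,0.8,0.9,0.9],
  "newtons": 25
}}

```text
time_s: 14.78
tool_pos: [0.5334, 0.0496, 0.0567]
orientation: [3.141, -0.0, 1.519]
ft_force: [-0.4, 0.2, 0.8]
opening: 0.0367
grip_force: 0.0
```

>>> {"name": "servo_tool", "arguments": {
  "delta_rot": [
    [0,0,0],
    [0,0,0],
    [0,0,0]
  ],
  "linear": [
    [0,0,0],
    [0,0,0],
    [0,0,0]
  ],
  "grip": [0.9,0.9,0.9]
}}

```text
time_s: 15.15
tool_pos: [0.5312, 0.0497, 0.0564]
orientation: [-3.137, 0.0, 1.519]
ft_force: [-5.4, 0.3, 5.1]
opening: 0.0254
grip_force: 25.0
```

>>> {"name": "servo_tool", "arguments": {
  "delta_rot": [
    [0,0,0],
    [0,0,0],
    [0,0,0],
    [0,0,0],
    [0,0,0]
  ],
  "linear": [
    [0,0.1,0],
    [0.002,0.3,0],
    [0.014,0.5,0],
    [0.026,0.7,0],
    [0.032,0.8,0]
  ],
  "grip": [0.9,0.9,0.9,0.9,0.9]
}}

```text
time_s: 15.78
tool_pos: [0.5347, 0.1122, 0.0564]
orientation: [-3.139, 0.003, 1.519]
ft_force: [-3.2, -4.2, 4.0]
opening: 0.0248
grip_force: 25.0
```

Run:
```python
from h import *
s=bot.get_state();np.save('pics/s6.npy',s,allow_pickle=True)
d=grab('wrist','w6.png');print(s['time_s'],s['tool_pos'],s['orientation'],s['ft_force'])
cv2.imwrite('pics/w6b.png',cv2.resize(d['color'][60:240,160:400][:,:,::-1],(800,600),interpolation=cv2.INTER_CUBIC))
d=ld('w5.png');s=np.load('pics/s5.npy',allow_pickle=True).item()
for q,z in [((481,380),.041),((481,396),.041),((518,105),.035)]: print(plane(d,110+q[0]*.375,110+q[1]*.375,z,s))
```

```text
15.775 [0.53471846 0.11215455 0.05637124] [-3.13880672e+00  2.59683516e-03  1.51885736e+00] [-3.1819374  -4.23490066  3.97370371]
[0.5667456  0.11570295 0.041     ]
[0.56669033 0.10867183 0.041     ]
[0.58185833 0.21724014 0.035     ]
```

View pics/w6b.png

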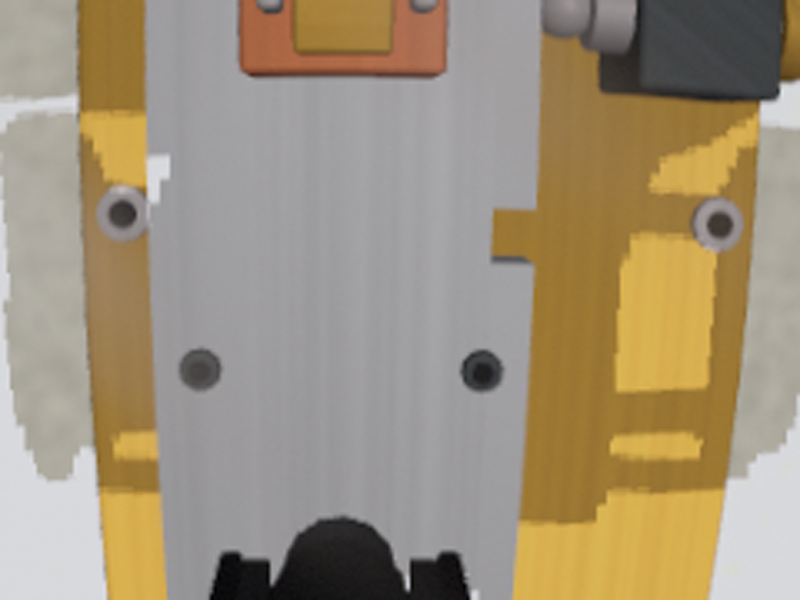

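Shuttle moving: notch at crop (513,234), ball at (566,10), case still in the nest ahead. Remaining distance:

Run:
```python
from h import *
d=ld('w6.png');s=np.load('pics/s6.npy',allow_pickle=True).item()
a=[plane(d,160+u*.3,60+v*.3,z,s) for u,v,z in [(533,210,.041),(533,260,.041),(566,10,.035),(566,10,.037)]]
print(a, s['tool_pos']); m=(a[0]+a[1])/2
print([(p-m)[:2]@[.052,.9986] for p in a[2:]])
print(bot.get_state()['tool_pos'],bot.get_state()['ft_force'])
```

```text
[array([0.57431356, 0.17961492, 0.041     ]), array([0.5741689 , 0.17041361, 0.041     ]), array([0.58292294, 0.21679156, 0.035     ]), array([0.58246073, 0.21656827, 0.037     ])] [0.53471846 0.11215455 0.05637124]
[np.float64(0.042170259462101956), np.float64(0.041923245318878144)]
[0.53487212 0.11401655 0.05639019] [-1.69747547  0.21287492  2.6034095 ]
```

>>> {"name": "servo_tool", "arguments": {
  "delta_rot": [
    [0,0,0],
    [0,0,0],
    [0,0,0],
    [0,0,0],
    [0,0,0]
  ],
  "linear": [
    [0.006,0.12,0],
    [0.012,0.24,0],
    [0.018,0.34,0],
    [0.021,0.4,0],
    [0.021,0.4,0]
  ],
  "grip": [0.9,0.9,0.9,0.9,0.9]
}}

```text
time_s: 16.45
tool_pos: [0.5367, 0.1465, 0.0564]
orientation: [-3.14, -0.001, 1.52]
ft_force: [-3.7, 0.6, 3.4]
opening: 0.0253
grip_force: 25.0
```

>>> {"name": "servo_tool", "arguments": {
  "delta_rot": [
    [0,0,0],
    [0,0,0]
  ],
  "linear": [
    [0.001,0.02,0],
    [0.001,0.02,0]
  ],
  "grip": [0.9,0.9]
}}

```text
time_s: 16.7
tool_pos: [0.5368, 0.1475, 0.0564]
orientation: [-3.14, -0.0, 1.52]
ft_force: [-4.6, -0.4, 3.9]
opening: 0.0251
grip_force: 25.0
```

>>> {"name": "servo_tool", "arguments": {
  "delta_rot": [
    [0,0,0],
    [0,0,0]
  ],
  "linear": [
    [0.001,0.015,0],
    [0.001,0.015,0]
  ],
  "grip": [0.9,0.9]
}}

```text
time_s: 16.95
tool_pos: [0.5369, 0.1495, 0.0564]
orientation: [-3.14, -0.001, 1.52]
ft_force: [-3.3, 1.9, 3.0]
opening: 0.0252
grip_force: 25.0
```

>>> {"name": "servo_tool", "arguments": {
  "delta_rot": [
    [0,0,0],
    [0,0,0]
  ],
  "linear": [
    [0.001,0.015,0],
    [0.001,0.015,0]
  ],
  "grip": [0.9,0.9]
}}

```text
time_s: 17.2
tool_pos: [0.5371, 0.1527, 0.0564]
orientation: [-3.141, -0.004, 1.521]
ft_force: [-4.2, 6.2, 0.5]
opening: 0.0252
grip_force: 25.0
```

The ball is pulling the shuttle in (+6 N, and the tool jumped ahead). Easing forward to take the load off.

>>> {"name": "servo_tool", "arguments": {
  "delta_rot": [
    [0,0,0],
    [0,0,0],
    [0,0,0]
  ],
  "linear": [
    [0.001,0.012,0],
    [0.001,0.012,0],
    [0.001,0.012,0]
  ],
  "grip": [0.9,0.9,0.9]
}}

```text
time_s: 17.58
tool_pos: [0.5373, 0.1539, 0.0564]
orientation: [-3.141, -0.004, 1.521]
ft_force: [-3.2, 5.3, 0.9]
opening: 0.0251
grip_force: 25.0
```

>>> {"name": "servo_tool", "arguments": {
  "delta_rot": [
    [0,0,0],
    [0,0,0],
    [0,0,0]
  ],
  "linear": [
    [0,0.009,0],
    [0,0.009,0],
    [0,0.009,0]
  ],
  "grip": [0.9,0.9,0.9]
}}

```text
time_s: 17.95
tool_pos: [0.5372, 0.154, 0.0564]
orientation: [-3.141, -0.003, 1.521]
ft_force: [-4.3, 3.2, 1.0]
opening: 0.0254
grip_force: 25.0
```

>>> {"name": "servo_tool", "arguments": {
  "delta_rot": [
    [0,0,0],
    [0,0,0],
    [0,0,0],
    [0,0,0]
  ],
  "linear": [
    [0,0.01,0],
    [0,0.01,0],
    [0,0.01,0],
    [0,0.01,0]
  ],
  "grip": [0.9,0.9,0.9,0.9]
}}

```text
time_s: 18.45
tool_pos: [0.5372, 0.1541, 0.0564]
orientation: [-3.141, -0.002, 1.52]
ft_force: [-3.5, 3.3, 1.7]
opening: 0.0253
grip_force: 25.0
```

Run:
```python
from h import *
s=bot.get_state();d=grab('wrist','w7.png');print(s['time_s'],s['tool_pos'],s['ft_force'])
t=grab('top','top7.png')
a=cv2.resize(d['color'][20:200,180:380],(400,360));b=cv2.resize(t['color'][110:200,60:260],(400,180),interpolation=cv2.INTER_CUBIC)
cv2.imwrite('pics/w7b.png',np.hstack([a,np.vstack([b,b*0])])[:,:,::-1])
```

```text
18.45 [0.5372438  0.15410887 0.05640536] [-3.50687198  3.31162224  1.74615772]
```

View pics/w7b.png

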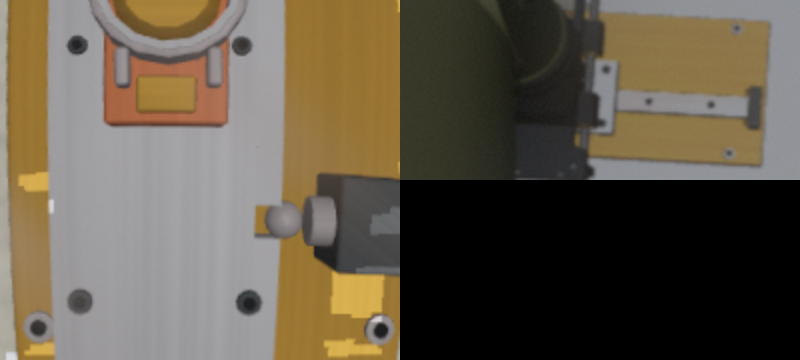

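The ball at (283,220) sits in the middle of the notch (rows 205-236), the case is seated with the key between its lugs, and the knob is gripped at 25 N with the arm still. Handing in.

```bash
python3 -c "
from workcell import bot
print(bot.sign_off())"
```

```text
the job is handed in; nothing more can be done
None
```

I handed the job in after about 18.5 s of robot time. The last picture shows the case seated in the nest with the key between two lugs, the ball in the middle of the notch, and the knob still gripped at 25 N; `sign_off` returned no verdict.

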